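# Slide a model wing over the board's edge, pick it up and seat it in its stand

### The job

The thin grey wing panel lying on the raised green building board is too flat to be picked up where it is: press on it lightly and slide it, square end first, towards the empty wooden stand until about 40 mm of it hangs over the board's edge while it still lies flat. Then grip it there, lift it off and lay it flat in both notches of the stand, its round end pushed gently home until it butts against the end stop, and let go. It dents easily, so touch down slowly, press and push only gently, do not let it fall, and leave the other things where they are.

Things in the scene. Friction and masses are not known exactly. Their poses are not given: they have to be found in the camera images.
- wing: thin grey flat model wing panel, 46 mm wide (x), 150 mm long (y), 3 mm thick (z), about 30 g; origin in the middle of its underside. Square end (root) at -y, sides parallel from there for 127 mm; half-round end (tip) at +y. Starts flat on the mat. Tips off the board when half of it overhangs. Damaged if pressed on the board over 30 N or on the stand over 25 N; an edge grip of 10 to 20 N is fine
- wing_root (a point): middle of the lower edge of the wing's square end, 75 mm from the wing's origin along its -y. A closed gripper's tips pressed on the wing's top with 3 to 10 N drag it along over the mat (it lags by up to 10 mm); touching down at over 10 mm/s can already give a 30 N knock. With 40 mm overhanging, the fingers fit down past both long edges, tips up to 20 mm below the wing
- wing_tip (a point): the foremost point of the wing's round end, on its underside, 75 mm from the wing's origin along its +y
- board: fixed raised building board, a plywood slab with a green gridded mat, 240 mm (its x) by 250 mm (its y), top 50 mm above the table. Origin at the centre of its underside. The edge over which the wing is to hang is the straight one at its -y, facing the stand; table below it is clear
- board_edge (a point): middle of the upper edge of the board at its -y, at the height of the mat's surface; axes as the board's, -y points outwards over the edge
- stand: fixed plywood wing stand, 80 mm (x) by 135 mm (y -50 to +85), base 8 mm thick; origin on the table. Two saddles, 12 mm long in y, at y = -25 and +45 mm, each with a notch open to the top: floor 50 mm above the table, 52 mm wide about x = 0, walls upright for 8 mm, then flared out, top at 68 mm. The wing lies along y in both notches, round end to +y, square end sticking out to -y
- stand_stop (a point): middle of the face of the stand's end stop, 70 mm from the stand's origin along its +y, at notch floor height (50 mm above the table); the stop is 46 mm wide, top 64 mm above the table. Axes as the stand's; the wing's tip comes from -y and butts here, its square end then 49 mm beyond the -y saddle, free below and beside
- fuselage: bystander on the board: grey aircraft fuselage, about 40 mm wide, 190 mm long, 50 mm high
- tailplane: bystander on the board: small grey flat tailplane with one round end, 34 x 67 x 3 mm
- cockpit: bystander on the board: small black stepped block, 26 x 30 x 26 mm
- paint: bystander on the table: small paint jar, 36 mm across, 50 mm high
- glue: bystander on the table: brown glue bottle, 44 mm across, 75 mm high
- tape: bystander on the table: roll of tape lying flat, 90 mm across, 20 mm high
- brush: bystander on the table: fine paint brush, 170 mm long, 9 mm thick
Things that resemble listed ones, but are neither listed nor needed, are in the scene too. There is more than one size of the wing; the one meant has the size given above.

How it is judged:
On the way, in this order (a step that is already met when the one before it is completed fails the run):
1. the wing lies flat on the board with its square end at least 25 mm beyond the edge (y of wing_root in the frame of board_edge below -0.025 m and angle between wing's own z axis and vertical below 0.06 rad and z of wing in the frame of board_edge between -0.004 and 0.004 m), for 0.2 s.
2. the wing is held clear of the board (height (world z) of wing above 0.06 m and contact force between the fingers and wing above 1 N and contact force between wing and board below 0.01 N), for 0.2 s.
At the end, for the whole second after the job is handed in: the wing lies at rest flat on both notch floors (height within 3 mm, tilt under 0.05 rad), along the stand (0.12 rad, 6 mm sideways), its round end within 2.5 mm of the end stop, released (y of wing_tip in the frame of stand_stop between -0.0025 and 0.002 m and x of wing in the frame of stand_stop between -0.006 and 0.006 m and z of wing in the frame of stand_stop between -0.003 and 0.003 m and angle between wing's own z axis and vertical below 0.05 rad and angle between the y axis of wing and the y axis of stand, either way round below 0.12 rad and linear speed of wing below 0.01 m/s); the robot touches nothing.
It fails at once if the wing is pressed against the board with more than 30 N (contact force between wing and board above 30 N).
It fails at once if the wing is pressed or pushed against the stand with more than 25 N (contact force between wing and stand above 25 N).
It fails at once if the robot presses on the bare board or on the stand with more than 30 N (contact force between the arm and board above 30 N or contact force between the arm and stand above 30 N).
It fails at once if the wing panel falls to the table (height (world z) of wing below 0.03 m).
It fails at once if a bystander is moved by more than 25 mm (distance of any of fuselage, tailplane, cockpit, paint, glue, tape, brush from where it was at the start of the episode above 0.025 m).
It also fails if it takes over 64 s, if anything falls off the work surface, if the arm or the gripper's body presses on something with over 40 N, if the wrist force passes 120 N, or if a joint passes its speed limit or range.

### The arm

A 6-joint arm with a two-finger parallel gripper is mounted at the origin on the work surface. World frame = base frame: x ahead of the robot, y to its left, z up, the work surface at z = 0. Lengths are in m, angles in rad, forces in N, time in s.
With the tool pointing down it reaches from about 0.4 to 0.925 m from the base axis. Payload 3.4 kg.
Tool frame: the origin (TCP) lies between the finger pads; the fingertips stand 14 mm ahead of it and the grasp point (between the pads) lies 5 mm behind it; z points along the fingers, y is the line along which they close (so a half turn about z gives the same grasp; the last joint's range is limited). The gripper opens to 85 mm and grips with 20 to 120 N. Pads are 22 mm wide; open, the fingers measure 114 mm over their backs; the gripper's body (76 mm by 85 mm) begins 54 mm behind the grasp point. The pads swing forward as they close: fully open they stand 13 mm farther back than shut.
Start: joints at [1.185, 0.307, 1.506, -0, 1.328, -0.073], TCP at [0.176, 0.547, 0.215] pointing down, gripper open.
Joint ranges: [-3.12, 3.12], [-1.05, 2.28], [0.14, 2.33], [-1.42, 4.57], [0.1, 2.73], [-2.68, 2.68]. Speed limits (rad/s): [2.57, 2.57, 3.14, 3.14, 3.14, 3.14].

### API

Orientations are given as a unit quaternion [x, y, z, w].
In Python, from workcell import manip, claw, kinematics, cams, ticket, models, status gives the robot as it stands. The module is installed in compiled form; this text tells all that it offers. Calls block until the motion is done:
- manip.movep(position, orientation): joint-space move of the TCP to a pose.
- manip.move_straight(position, ori=None, vel=0.15, f_stop=None): straight line of the TCP; ori=None keeps the orientation; vel is the mean speed in m/s. With f_stop (N) it stops when the force on the tool has changed by that much, and returns True; else False.
- manip.set_joints(angles): joint-space move.
- claw.gripper_to(opening, strength=None): finger opening in m; strength is the grip in N (None keeps the last); returns when the fingers have stopped.
- manip.hold(seconds).
- kinematics.ik(position, orientation): joint angles nearest the present ones, or None.
- cams.grab_frame(name): name is "side" or "top"; returns the picture (400x640x3 uint8, red, green, blue); there is no depth.
- cams.camera_info(name): a dict with "intrinsics" (3x3 intrinsics, pixels), "k1" (the pictures are not rectified: a ray, as slopes to the right and down, at radius r is drawn at 1 + k1 r^2 times it, then the intrinsics apply), "cam_to_world" (4x4, takes a point from camera to world coordinates). Camera axes: x right, y up, looking along -z (the intrinsics and any distortion apply to the point x, -y, -z); pixel columns grow to the right and rows downward; lengths in m; the calibration is good to about 2 mm. A picture is of the moment at which its call begins. camera_info takes no time and is no camera call.
A pose or a line that the arm cannot do raises manip.IKError and nothing moves.
- ticket.hand_in(): hands the job in; it is judged then, once.
Trained networks look in the newest picture that a camera, given by its name, has taken for a name from the list of things; names that differ only in an ending like _2 or _b are one class to them, and where a whole thing is asked for, a point or a joint stands for the part that bears it (a point fixed in the world has none). Each returns a list of dicts, best first, with "score" (0 to 1); they miss things now and then, are a little off and sometimes report something else, mostly with a low value. They report only what shows in the picture. A call takes as long as a camera call. They do not tell look-alikes from the thing itself.
- models.masks_of(query, camera): "mask" (400x640 bool, what is visible of it) and "at" ([column, row] in pixels, amid what is visible of it).
Readings, each from a call of its own:
- status.current_clock(): time.
- status.current_joints(): joint angles.
- status.current_joint_vel(): joint speeds.
- status.current_tau(): joint torques, N m.
- status.current_position(): TCP position.
- status.current_orientation(): TCP orientation.
- status.current_ft_force(): force on the tool from outside, world axes, zero at the start.
- status.current_torque(): the same for the moment, N m.
- status.current_opening(): finger opening in m.
- status.current_finger_force(): force on a finger pad.
Only numpy, scipy, OpenCV 4.12 (cv2) and the standard library are available. Lean on these libraries where they do the work, as an engineer would, in place of code of your own. Each camera call takes 0.05 s, during which the arm holds its last target. There are 200 camera calls.

## Working session

There is one attempt and no reset: what is moved stays moved. The work goes in short steps, each a Python script; the robot and the scene stay as the last script left them, time stands still between calls to the robot, and variables do not carry over. Pictures are saved under pics/ and viewed, at most 12 in all, crops included, and the job is handed in when it is done.

```bash
mkdir -p pics; cat > h.py <<'E'
import numpy as np, cv2
from workcell import manip, claw, kinematics, cams, ticket, models, status
def pix2world(cam,uv,z):
    I=cams.camera_info(cam);K=np.array(I["intrinsics"]);T=np.array(I["cam_to_world"]);k=I["k1"]
    uv=np.atleast_2d(np.array(uv,float))
    d=cv2.undistortPoints(uv.reshape(-1,1,2),K,np.array([k,0,0,0,0.])).reshape(-1,2)
    r=np.c_[d[:,0],-d[:,1],-np.ones(len(d))]@T[:3,:3].T
    o=T[:3,3]
    return o+r*((z-o[2])/r[:,2])[:,None]
def world2pix(cam,P):
    I=cams.camera_info(cam);K=np.array(I["intrinsics"]);T=np.linalg.inv(np.array(I["cam_to_world"]));k=I["k1"]
    p=np.atleast_2d(P)@T[:3,:3].T+T[:3,3]
    p=p*[1,-1,-1]
    return cv2.projectPoints(p.reshape(-1,1,3),np.zeros(3),np.zeros(3),K,np.array([k,0,0,0,0.]))[0].reshape(-1,2)
def save(cam,name,scale=1):
    f=cams.grab_frame(cam); g=cv2.cvtColor(f,cv2.COLOR_RGB2BGR)
    cv2.imwrite("pics/"+name,g); return f
E
python3 - <<'E'
from h import *
for c in("top","side"):
    save(c,c+"0.png"); I=cams.camera_info(c); print(c,np.round(I["intrinsics"],1).tolist(),I["k1"],np.round(I["cam_to_world"],3).tolist())
    for q in("wing","board","stand","tailplane","fuselage"):
        for m in models.masks_of(q,c):
            ys,xs=np.nonzero(m["mask"]); print(c,q,round(m["score"],2),np.round(m["at"]),len(xs),xs.min(),xs.max(),ys.min(),ys.max())
print(status.current_clock())
E
```

```text
top [[497.4, 0.0, 313.9], [0.0, 497.4, 201.8], [0.0, 0.0, 1.0]] -0.06119807637072539 [[-0.017, 0.993, -0.116, 0.357], [-1.0, -0.015, 0.014, 0.019], [0.012, 0.117, 0.993, 1.651], [0.0, 0.0, 0.0, 1.0]]
top wing 0.83 [174. 177.] 1027 166 185 152 209
top wing 0.64 [191. 246.] 398 175 210 235 254
top board 0.73 [256. 197.] 4598 216 294 157 233
top stand 0.64 [382. 187.] 998 359 400 173 201
top tailplane 0.56 [232. 185.] 217 219 239 180 190
top fuselage 0.89 [261. 167.] 495 225 283 161 171
side [[410.5, 0.0, 318.1], [0.0, 410.5, 205.4], [0.0, 0.0, 1.0]] -0.03325409216777412 [[-0.996, 0.052, -0.073, 0.467], [-0.089, -0.567, 0.819, 0.914], [0.001, 0.822, 0.57, 0.698], [0.0, 0.0, 0.0, 1.0]]
side wing 0.72 [324. 263.] 884 311 334 237 282
side wing 0.7 [254. 367.] 3047 199 306 349 382
side wing 0.68 [367. 354.] 856 353 384 326 375
side board 0.56 [303. 276.] 7143 240 354 221 314
side board 0.33 [310. 176.] 906 296 327 157 193
side stand 0.68 [309. 176.] 861 296 327 157 193
side tailplane 0.83 [282. 281.] 379 274 294 268 291
side fuselage 0.96 [263. 247.] 716 254 277 221 277
0.6
```

```bash
python3 - <<'E'
import cv2
t=cv2.imread("pics/top0.png");s=cv2.imread("pics/side0.png")
cv2.imwrite("pics/top0c.png",cv2.resize(t[120:270,140:420],None,fx=2.85,fy=2.85,interpolation=cv2.INTER_CUBIC))
cv2.imwrite("pics/side0c.png",cv2.resize(s[130:400,180:440],None,fx=2.2,fy=2.2,interpolation=cv2.INTER_CUBIC))
E
```

```text
(no output)
```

View pics/top0c.png

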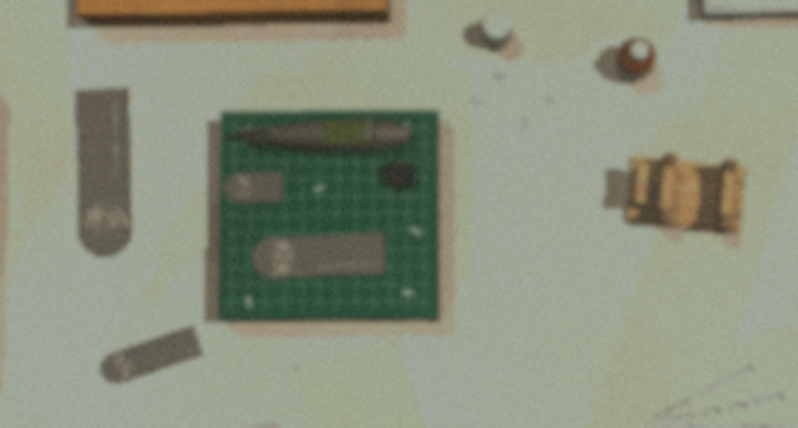

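View pics/side0c.png

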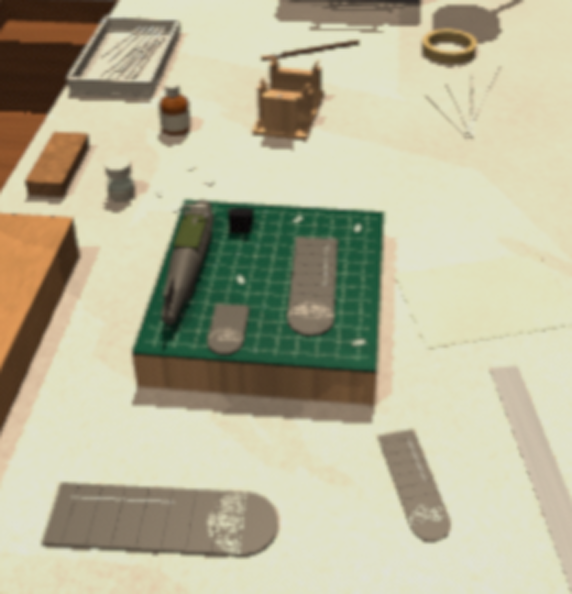

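The top view shows the target wing on the mat at crop (252–385, 235–278), with its round end left (+y) and square end right. The decoys lie on the table. The stand's stop is at crop (640, 190), on the board side, so its +y is roughly world +y. Next I'll fit poses from the masks.

```bash
cat > fit.py <<'E'
from h import *
from scipy.optimize import minimize
def box(x0,x1,y0,y1,z0,z1): return np.array([[x,y,z] for x in(x0,x1) for y in(y0,y1) for z in(z0,z1)])
m=1e-3
def wingm():
    a=np.linspace(0,np.pi,25); o=np.r_[[[-23,-75],[23,-75]],np.c_[23*np.cos(a),52+23*np.sin(a)]]
    return [np.r_[np.c_[o,0*o[:,0]],np.c_[o,0*o[:,0]+3]]*m]
WING=wingm()
BOARD=[box(-120,120,-125,125,0,50)*m]
STAND=[box(-40,40,-50,85,0,8)*m,box(-23,23,70,85,0,64)*m]
for y in(-25,45): STAND+=[box(-40,40,y-6,y+6,0,50)*m]+[np.r_[box(s*26,s*40,y-6,y+6,50,58),box(s*33,s*40,y-6,y+6,58,68)]*m for s in(-1,1)]
S=4
def render(cam,parts,p,z,roi):
    x0,y0,x1,y1=roi; im=np.zeros(((y1-y0)*S,(x1-x0)*S),np.uint8)
    c,s=np.cos(p[2]),np.sin(p[2]); R=np.array([[c,-s,0],[s,c,0],[0,0,1]])
    for P in parts:
        u=world2pix(cam,P@R.T+[p[0],p[1],z])
        h=cv2.convexHull(u.astype(np.float32)).reshape(-1,2)
        cv2.fillConvexPoly(im,np.round(((h-[x0,y0]+.5)*S-.5)*16).astype(np.int32),1,shift=4)
    return cv2.resize(im.astype(np.float32),None,fx=1/S,fy=1/S,interpolation=cv2.INTER_AREA)
def fit(parts,z,p0,masks):
    data=[]
    for cam,mk in masks:
        ys,xs=np.nonzero(mk); r=(max(xs.min()-12,0),max(ys.min()-12,0),min(xs.max()+13,640),min(ys.max()+13,400))
        data.append((cam,mk[r[1]:r[3],r[0]:r[2]].astype(np.float32),r))
    def cost(q):
        p=[q[0],q[1],q[2]/5]; t=0
        for cam,mk,r in data:
            a=render(cam,parts,p,z,r); t+=1-np.minimum(a,mk).sum()/np.maximum(a,mk).sum()
        return t/len(data)
    q0=np.array([p0[0],p0[1],p0[2]*5]); best=None
    for k in range(3):
        st=(0.02,.006,.003)[k]
        r=minimize(cost,q0,method="Nelder-Mead",options=dict(initial_simplex=np.r_[[q0],q0+np.eye(3)*st],xatol=1e-5,fatol=1e-5)); q0=r.x
    return np.array([q0[0],q0[1],q0[2]/5]),r.fun
E
python3 - <<'E'
from fit import *
import pickle
def pick(q,c,z,near=None):
    out=[(m["score"],m["mask"],pix2world(c,m["at"],z)[0]) for m in models.masks_of(q,c)]
    print(q,c,[(round(s,2),np.round(p,3)[:2].tolist(),int(k.sum())) for s,k,p in out]); return out
for c in("top","side"): cams.grab_frame(c)
D={}
for n,z in(("board",.05),("stand",.04),("wing",.053),("fuselage",.07),("tailplane",.053)):
    for c in("top","side"): D[n,c]=pick(n,c,z)
D["img"]={c:cams.grab_frame(c) for c in("top","side")}
pickle.dump(D,open("d.pkl","wb"))
for n,parts,z in(("board",BOARD,0),("stand",STAND,0)):
    p0=[*D[n,"top"][0][2][:2],0]
    mk={c:D[n,c][0][1] for c in("top","side")}
    for cs in(("top",),("side",),("top","side")):
        print(n,cs,*[np.round(v,4) for v in fit(parts,z,p0,[(c,mk[c]) for c in cs])])
print(status.current_clock())
E
```

```text
board top [(0.87, [0.555, 0.177], 4351)]
board side [(0.63, [0.565, 0.259], 6935)]
stand top [(0.62, [0.593, -0.212], 937)]
stand side [(0.85, [0.594, -0.183], 770)]
wing top [(0.95, [0.409, 0.395], 385), (0.84, [0.518, 0.194], 574), (0.57, [0.632, 0.449], 1068)]
wing side [(0.78, [0.417, 0.451], 911), (0.76, [0.516, 0.212], 851), (0.73, [0.615, 0.496], 3125)]
fuselage top []
fuselage side [(0.62, [0.657, 0.191], 614)]
tailplane top [(0.51, [0.605, 0.263], 208), (0.41, [0.664, 0.167], 555)]
tailplane side [(0.64, [0.6, 0.271], 369)]
board ('top',) [ 0.5708  0.1863 -0.0064] 0.2576
board ('side',) [ 0.5678  0.1903 -0.0105] 0.2448
board ('top', 'side') [ 0.5699  0.1889 -0.0062] 0.26Traceback (most recent call last):
  File "<stdin>", line 16, in <module>
  File "fit.py", line 34, in fit
    r=minimize(cost,q0,method="Nelder-Mead",options=dict(initial_simplex=np.r_[[q0],q0+np.eye(3)*st],xatol=1e-5,fatol=1e-5)); q0=r.x
    res = _minimize_neldermead(fun, x0, args, callback, bounds=bounds,
                               **options)
    fxr = func(xr)
    fx = function(np.copy(x), *(wrapper_args + args))
  File "fit.py", line 29, in cost
    a=render(cam,parts,p,z,r); t+=1-np.minimum(a,mk).sum()/np.maximum(a,mk).sum()
  File "fit.py", line 17, in render
    u=world2pix(cam,P@R.T+[p[0],p[1],z])
  File "h.py", line 11, in world2pix
    I=cams.camera_info(cam);K=np.array(I["intrinsics"]);T=np.linalg.inv(np.array(I["cam_to_world"]));k=I["k1"]
ValueError: time passes only in moves, steps and waits
```

```bash
python3 - <<'E'
import re
s=open("h.py").read().replace("cams.camera_info(cam)","info(cam)")
s+='''
import functools
@functools.lru_cache(None)
def info(c): return cams.camera_info(c)
'''
open("h.py","w").write(s)
E
python3 - <<'E'
from fit import *
import pickle
D=pickle.load(open("d.pkl","rb"))
MAT=[box(-120,120,-125,125,50,50)*m]
mk={}
for c in("top","side"):
    f=D["img"][c].astype(int); g=((f[...,1]-f[...,0]>15)&(f[...,1]-f[...,2]>5)).astype(np.uint8)
    reg=cv2.dilate(D["board",c][0][1].astype(np.uint8),np.ones((9,9))); g=g&reg
    cs=cv2.findContours(g,cv2.RETR_EXTERNAL,cv2.CHAIN_APPROX_NONE)[0]; h=cv2.convexHull(max(cs,key=len)); o=np.zeros_like(g); cv2.fillConvexPoly(o,h,1)
    mk["board",c]=o>0; mk["stand",c]=D["stand",c][0][1]
    mk["wing",c]=D["wing",c][1][1]
res={}
for n,parts,z,p0 in(("board",MAT,0,(.57,.188,0)),("stand",STAND,0,(.594,-.21,0)),("wing",WING,.05,(.518,.194,0))):
    for cs in(("top",),("side",),("top","side")):
        p,e=fit(parts,z,p0,[(c,mk[n,c]) for c in cs]); print(n,cs,np.round(p,4),round(e,3))
    res[n]=p
pickle.dump(res,open("res.pkl","wb"))
out=[]
for c,r,k in(("top",(140,120,420,270),4),("side",(230,140,370,330),4)):
    x0,y0,x1,y1=r
    im=cv2.resize(cv2.cvtColor(D["img"][c],cv2.COLOR_RGB2BGR)[y0:y1,x0:x1],None,fx=k,fy=k,interpolation=cv2.INTER_CUBIC)
    for n,parts,z in(("board",MAT,0),("stand",STAND,0),("wing",WING,.05)):
        a,b,t=res[n]; C,Sn=np.cos(t),np.sin(t);R=np.array([[C,-Sn,0],[Sn,C,0],[0,0,1]])
        for P in parts:
            u=world2pix(c,P@R.T+[a,b,z]); h=cv2.convexHull(u.astype(np.float32)).reshape(-1,2)
            cv2.polylines(im,[np.round(((h-[x0,y0]+.5)*k-.5)).astype(np.int32)],True,(0,0,255),1)
    cv2.imwrite(f"pics/ov_{c}.png",im if c=="side" else im[:, 300:1100])
E
```

```text
board ('top',) [ 0.5719  0.1893 -0.0008] 0.023
board ('side',) [ 0.5686  0.1911 -0.0126] 0.024
board ('top', 'side') [ 0.5704  0.19   -0.0034] 0.031
stand ('top',) [ 0.5948 -0.2403  0.0047] 0.127
stand ('side',) [ 0.5869 -0.2394  0.0101] 0.17
stand ('top', 'side') [ 0.5913 -0.2411  0.0066] 0.173
wing ('top',) [0.5239 0.1973 0.0021] 0.133
wing ('side',) [0.5198 0.2012 0.0234] 0.049
wing ('top', 'side') [ 5.214e-01  2.014e-01 -3.000e-04] 0.133
```

```bash
python3 - <<'E'
import cv2
im=cv2.imread("pics/ov_side.png");print(im.shape)
a=im[0:600]; t=cv2.imread("pics/ov_top.png");print(t.shape)
# stand crops
b=cv2.resize(im[40:260,220:440],(400,400)); c=cv2.resize(t[180:350,520:800],(400,243))
import numpy as np
w=cv2.resize(t[260:440,0:340],(400,212))
o=np.zeros((600,800,3),np.uint8);o[:400,:400]=b;o[:243,400:]=c;o[260:472,400:]=w
cv2.imwrite("pics/ov.png",o)
E
```

```text
(760, 560, 3)
(600, 800, 3)
```

View pics/ov.png

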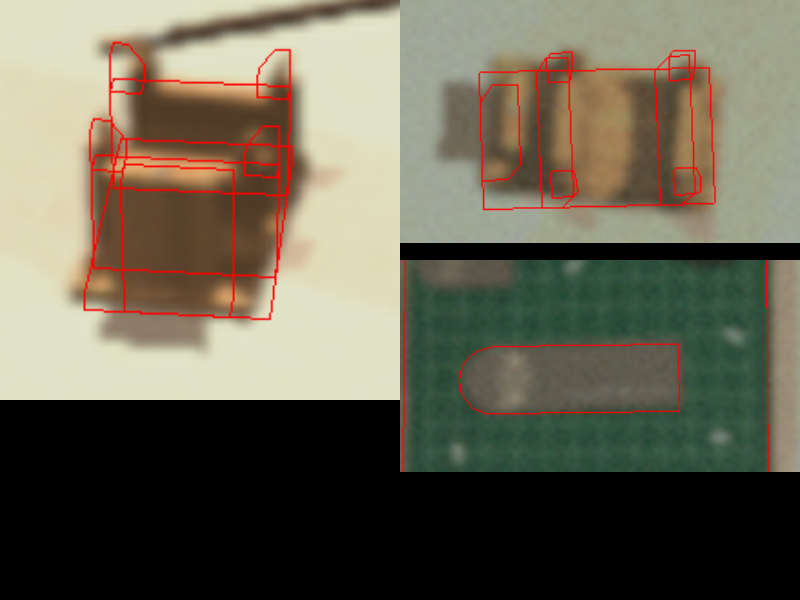

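```bash
python3 - <<'E'
from fit import *
import pickle
D=pickle.load(open("d.pkl","rb")); res=pickle.load(open("res.pkl","rb"))
mk={c:D["stand",c][0][1] for c in("top","side")}
# colour mask: wood much redder than pale table
for c in mk:
    f=D["img"][c].astype(int); reg=cv2.dilate(mk[c].astype(np.uint8),np.ones((5,5)))>0
    col=reg&((f[...,0]-f[...,2])*1.0/(f.sum(-1)+1)>0.10)
    cs=cv2.findContours(col.astype(np.uint8),cv2.RETR_EXTERNAL,cv2.CHAIN_APPROX_NONE)[0]; print(c,mk[c].sum(),col.sum(),(mk[c]&col).sum())
    D["col",c]=col
best={}
for nm in("net","col"):
  M={c:(mk[c] if nm=="net" else D["col",c]) for c in mk}
  for cs in(("top",),("side",),("top","side")):
    r=min((fit(STAND,0,(.592,-.24,y),[(c,M[c]) for c in cs]) for y in(-.12,-.06,0.03)),key=lambda t:t[1]); print(nm,cs,np.round(r[0],4),round(r[1],3)); best[nm]=r[0]
res["stand"]=best["net"] ; pickle.dump(res,open("res.pkl","wb"))
o=np.zeros((600,800,3),np.uint8)
for i,nm in enumerate(("net","col")):
  for c,r,k,x in(("top",(350,165,410,210),6.6,400),("side",(285,145,340,200),5.4,0)):
    x0,y0,x1,y1=r
    im=cv2.resize(cv2.cvtColor(D["img"][c],cv2.COLOR_RGB2BGR)[y0:y1,x0:x1],None,fx=k,fy=k,interpolation=cv2.INTER_CUBIC)
    a,b,t=best[nm]; C,Sn=np.cos(t),np.sin(t);R=np.array([[C,-Sn,0],[Sn,C,0],[0,0,1]])
    for P in STAND:
        h=cv2.convexHull(world2pix(c,P@R.T+[a,b,0]).astype(np.float32)).reshape(-1,2)
        cv2.polylines(im,[np.round(((h-[x0,y0]+.5)*k-.5)).astype(np.int32)],True,(0,0,255),1)
    o[i*300:i*300+min(300,im.shape[0]),x:x+im.shape[1]]=im[:300,:400]
cv2.imwrite("pics/ov2.png",o)
E
```

```text
top 937 956 892
side 770 873 754
net ('top',) [ 0.5933 -0.2418 -0.0641] 0.101
net ('side',) [ 0.5865 -0.2409 -0.0566] 0.158
net ('top', 'side') [ 0.589  -0.2431 -0.1166] 0.148
col ('top',) [ 0.591  -0.2448 -0.1293] 0.077
col ('side',) [ 0.5886 -0.2394 -0.0903] 0.108
col ('top', 'side') [ 0.5895 -0.2442 -0.1128] 0.104
```

View pics/ov2.png

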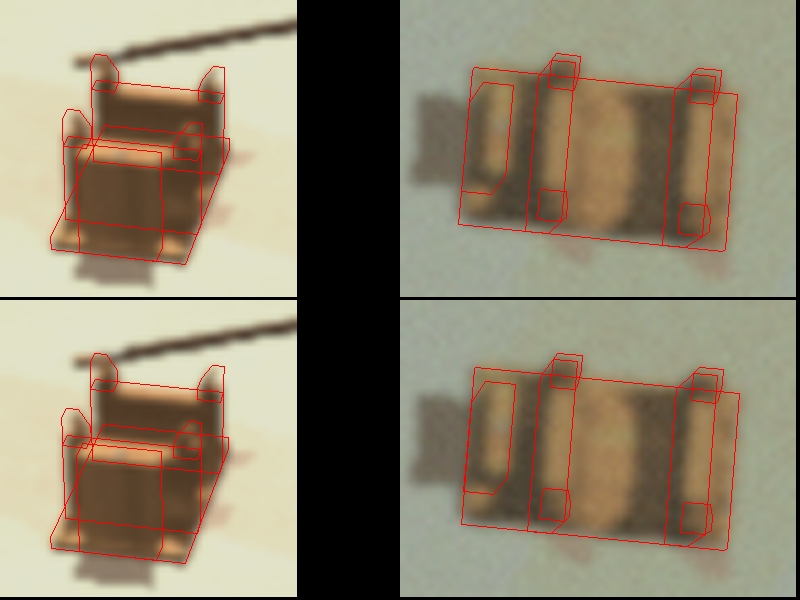

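The stand overlay fits well: stand at about (0.590, -0.243), yaw about -0.115, with the wing at (0.5214, 0.201). Next I'll press and slide.

```bash
cat >> h.py <<'E'
from scipy.spatial.transform import Rotation as Ro
def down(yaw):
    """tool z down, closing line (tool y) along world x turned by yaw; the half turn with the smaller joint 6"""
    best=None
    for s in(1,-1):
        y=s*np.array([np.cos(yaw),np.sin(yaw),0]); z=np.array([0,0,-1.]); q=Ro.from_matrix(np.c_[np.cross(y,z),y,z]).as_quat()
        j=kinematics.ik([.55,0.1,.15],q)
        if j is not None and (best is None or abs(j[5])<best[0]): best=(abs(j[5]),q)
    return best[1]
def slide(x,y1,step=.01,vel=.03,lo=3.,hi=7.):
    p=np.array(status.current_position())
    while p[1]-y1>1e-4:
        ny=max(p[1]-step,y1); f=status.current_ft_force()[2]
        dz=0.0
        if f<lo: dz=-.0004
        if f>hi: dz=.0004
        p=np.array([x,ny,p[2]+dz]); manip.move_straight(p,vel=vel)
        print(np.round(status.current_position(),4),"f",np.round(status.current_ft_force(),1))
E
python3 - <<'E'
from h import *
q=down(0.0); claw.gripper_to(0.0,20)
manip.movep([.5214,.195,.14],q); print(np.round(status.current_joints(),2),status.current_clock(),np.round(status.current_ft_force(),2))
manip.move_straight([.5214,.195,.078],vel=.06)
manip.hold(.2); print(np.round(status.current_ft_force(),2))
print(manip.move_straight([.5214,.195,.060],vel=.005,f_stop=3.5), np.round(status.current_position(),4),np.round(status.current_ft_force(),2),status.current_clock())
E
```

```text
[0.28 0.35 1.65 0.   1.14 0.28] 3.875 [-0.11  1.13 -0.35]
[-0.99 -0.49  0.04]
False [0.5214 0.195  0.06  ] [ 0.22  0.04 -0.14] 9.0083
```

```bash
python3 - <<'E'
from h import *
print(status.current_opening())
save("side","s1.png")
print(manip.move_straight([.5214,.195,.050],vel=.005,f_stop=3.5), np.round(status.current_position(),4),np.round(status.current_ft_force(),2),status.current_clock())
f=cv2.imread("pics/s1.png"); cv2.imwrite("pics/s1c.png",cv2.resize(f[190:330,230:370],None,fx=4,fy=4,interpolation=cv2.INTER_CUBIC))
E
```

```text
5.8648834584884984e-05
False [0.5214 0.195  0.05  ] [0.52 0.21 0.09] 11.2083
```

View pics/s1c.png

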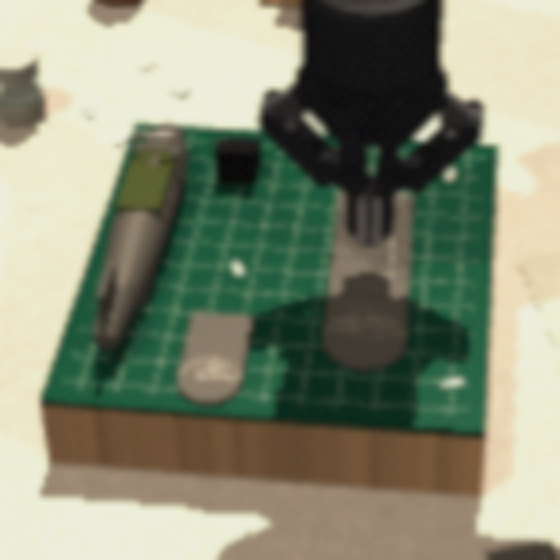

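The picture (taken at TCP z=0.060) shows the shut fingertips at crop (370, 240), which is pixel (322.5, 250), over the wing. The shadow starts at crop y≈275, so the tips look to be clear of it. I'll work out the tip height.

```bash
python3 - <<'E'
from h import *
for z in(.04,.046,.053,.065,.08): print(z,world2pix("side",[.5214,.195,z])[0], world2pix("top",[.5214,.195,z])[0])
I=info("side");print(np.round(pix2world("side",[[322.5,250]],.053),4),np.round(pix2world("side",[[322.5,250]],.07),4))
print(status.current_orientation(),status.current_position(),status.current_joints(),status.current_finger_force())
f=save("side","s2.png"); cv2.imwrite("pics/s2c.png",cv2.resize(cv2.imread("pics/s2.png")[220:290,285:355],None,fx=8,fy=8,interpolation=cv2.INTER_CUBIC))
E
```

```text
0.04 [321.87216815 260.60538051] [252.82612476 210.197822  ]
0.046 [321.88834984 258.70459204] [252.62300748 210.01313614]
0.053 [321.90736869 256.4696114 ] [252.38413584 209.79593729]
0.065 [321.94032843 252.59401089] [251.96980351 209.4191894 ]
0.08 [321.98217214 247.66944706] [251.44311095 208.94025916]
[[0.5219 0.172  0.053 ]] [[0.5204 0.1915 0.07  ]]
[7.07109683e-01 7.07103877e-01 4.07891430e-05 3.20171403e-05] [0.52143025 0.1949971  0.05004033] [ 2.81998568e-01  4.55820861e-01  1.75042061e+00 -2.07981281e-05
  9.35248833e-01  2.82019124e-01] 0.0
```

View pics/s2c.png

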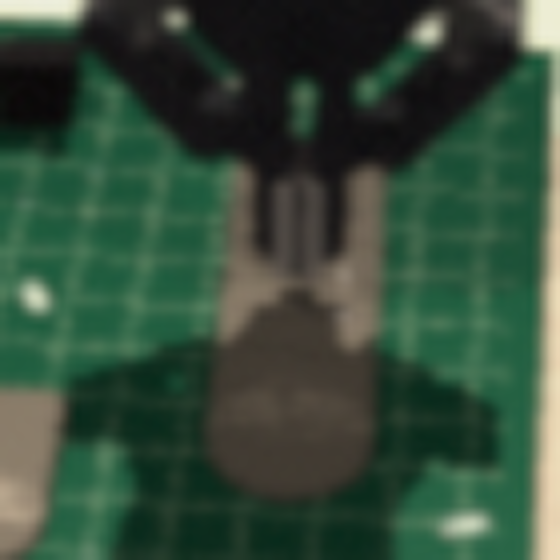

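```bash
python3 - <<'E'
from h import *
z=.05
while z>.030:
    z-=.003; r=manip.move_straight([.5214,.195,z],vel=.006,f_stop=3.)
    print(r, np.round(status.current_position(),4),np.round(status.current_ft_force(),2),round(status.current_clock(),2))
    if r: break
f=save("side","s3.png")
E
```

```text
False [0.5214 0.195  0.047 ] [ 0.68 -0.5   0.04] 11.91
False [0.5214 0.195  0.044 ] [-0.27  0.8  -0.98] 12.56
False [0.5214 0.195  0.041 ] [ 0.36 -0.56  0.1 ] 13.21
False [0.5214 0.195  0.0379] [ 0.08 -0.2  -0.39] 13.86
True [0.5216 0.1951 0.0368] [0.15 0.04 4.96] 14.2
```

The tips touch at TCP z≈0.0375. That puts the shut tips 15.5 mm behind the TCP reading, not 14 mm ahead of it. The side view agrees, so I'll use this measured offset. Next is the slide.

```bash
python3 - <<'E'
from h import *
slide(.5214,.135,vel=.03)
print(status.current_clock()); save("side","s4.png")
for m in models.masks_of("wing","side"):
    ys,xs=np.nonzero(m["mask"]); print(round(m["score"],2),np.round(m["at"]),len(xs),xs.min(),xs.max(),ys.min(),ys.max())
E
```

```text
[0.5214 0.1843 0.0368] f [-0.2 -2.1  3.2]
[0.5214 0.1745 0.0368] f [ 0.3 -0.3  2.7]
[0.5219 0.165  0.0368] f [-1.   2.4  4.8]
[0.5219 0.1549 0.0368] f [0.1 1.7 5.2]
[0.5218 0.1449 0.0368] f [0.7 1.8 5.4]
[0.5218 0.1348 0.0368] f [0.3 1.  5.1]
17.1417
0.89 [253. 365.] 3093 199 306 348 383
0.56 [366. 353.] 870 352 384 326 375
0.55 [324. 254.] 434 314 334 230 263
```

```bash
python3 - <<'E'
from h import *
print(np.round(pix2world("side",[[324,282.5],[324,263.5]],.0515),4))
slide(.5214,.092,vel=.03)
print(status.current_clock()); f=save("side","s5.png"); t=save("top","t5.png")
for c in("side","top"):
  for m in models.masks_of("wing",c):
    ys,xs=np.nonzero(m["mask"]); print(c,round(m["score"],2),np.round(m["at"]),len(xs),xs.min(),xs.max(),ys.min(),ys.max())
    if c=="side": print(np.round(pix2world("side",[[np.mean(xs[ys==ys.max()]),ys.max()+.5]],.0515),4))
print(world2pix("side",[[.5214,.065,.05],[.5214,.025,.053]]).round(1).tolist())
s=cv2.resize(cv2.imread("pics/s5.png")[190:290,270:370],None,fx=4,fy=4,interpolation=cv2.INTER_CUBIC); u=cv2.resize(cv2.imread("pics/t5.png")[160:260,210:310],None,fx=4,fy=4,interpolation=cv2.INTER_CUBIC)
cv2.imwrite("pics/st5.png",np.hstack([s,u]))
E
```

```text
[[0.5101 0.2771 0.0515]
 [0.5148 0.2169 0.0515]]
[0.5213 0.124  0.0368] f [-0.3 -1.6  3.9]
[0.5214 0.1144 0.0367] f [-0.5 -0.5  4.4]
[0.5214 0.1043 0.0368] f [0.6 0.2 4.7]
[0.5213 0.0943 0.0368] f [-0.3  0.2  4.4]
[0.5214 0.0917 0.0367] f [-0.1  1.   4.1]
19.4333
side 0.94 [253. 366.] 2970 201 306 349 382
[[0.5624 0.5201 0.0515]]
side 0.81 [326. 241.] 454 317 336 219 250
[[0.5147 0.1714 0.0515]]
top 0.73 [192. 245.] 383 175 210 235 254
top 0.67 [292. 214.] 122 264 306 202 216
top 0.59 [174. 178.] 1047 166 185 151 209
[[326.0, 223.9], [327.1, 214.0]]
```

View pics/st5.png

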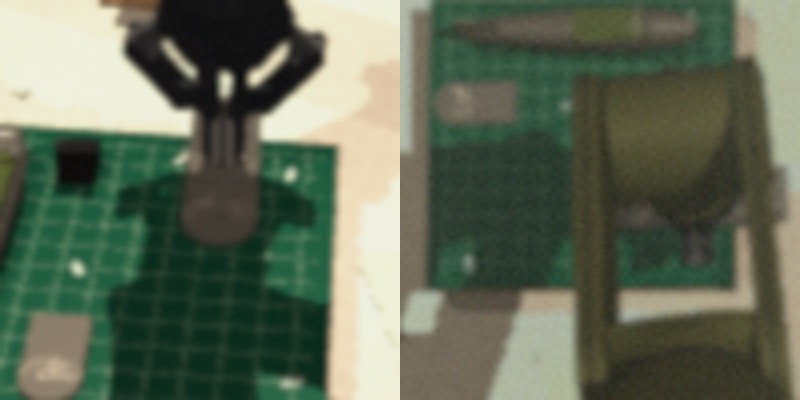

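The side view puts the wing's tip at pixel row 250 (y≈0.172), and the top view puts the root about 13 px past the board edge. The overhang is therefore about 42 mm, with the wing flat. Now I'll release the pressure, grip and lift.

```bash
python3 - <<'E'
from h import *
q=status.current_orientation(); P=lambda s:print(s,np.round(status.current_position(),4),np.round(status.current_ft_force(),2),round(status.current_opening(),4),round(status.current_clock(),2))
manip.move_straight([.5214,.0917,.042],vel=.02)
manip.move_straight([.5214,.0917,.075],vel=.1)
claw.gripper_to(.070,20)
manip.move_straight([.5214,.041,.075],vel=.1); P("above")
r=manip.move_straight([.5214,.041,.040],vel=.05,f_stop=5)
r=r or manip.move_straight([.5214,.041,.013],vel=.03,f_stop=3); P(("down",r))
E
```

```text
above [0.5214 0.0409 0.075 ] [ 0.58 -0.38 -0.69] 0.0699 21.85
('down', False) [0.5215 0.041  0.0131] [-0.19  0.58 -0.21] 0.07 23.75
```

```bash
python3 - <<'E'
from h import *
P=lambda s:print(s,np.round(status.current_position(),4),np.round(status.current_ft_force(),2),round(status.current_opening(),4),status.current_finger_force(),round(status.current_clock(),2))
claw.gripper_to(.0,20); P("grip")
manip.move_straight([.5214,.041,.023],vel=.03)
manip.move_straight([.5214,.041,.060],vel=.06); P("lift")
s=save("side","s6.png");t=save("top","t6.png")
a=cv2.resize(cv2.imread("pics/s6.png")[180:280,270:370],None,fx=4,fy=4,interpolation=cv2.INTER_CUBIC);u=cv2.resize(cv2.imread("pics/t6.png")[160:260,240:340],None,fx=4,fy=4,interpolation=cv2.INTER_CUBIC)
cv2.imwrite("pics/st6.png",np.hstack([a,u]))
E
```

```text
grip [0.5216 0.041  0.0133] [ 0.02 -0.43  1.17] 0.0455 21.017910540103912 24.08
lift [0.5213 0.041  0.0601] [ 0.43  0.07 -1.23] 0.0452 20.928377509117126 25.33
```

View pics/st6.png

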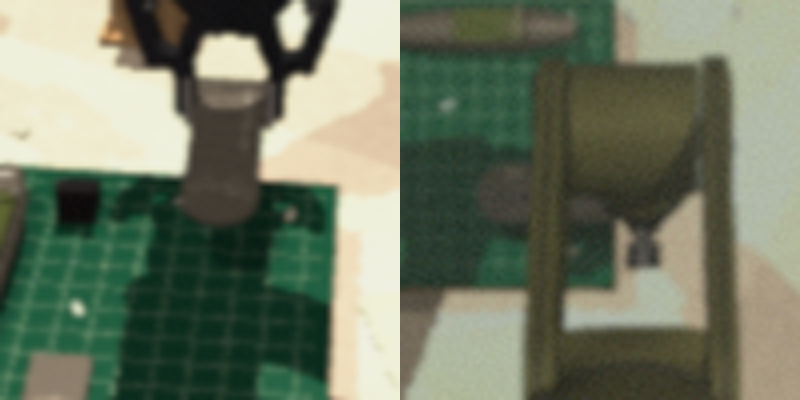

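The wing is held level. Next I'll move it over the stand, 10 mm short of the stop, and check it with both cameras.

```bash
cat > place.py <<'E'
from fit import *
def gp(st,y,off=0.0):
    x0,y0,t=st; return np.array([x0-np.sin(t)*y+np.cos(t)*off,y0+np.cos(t)*y+np.sin(t)*off])
def wingfit(c,z,p0):
    o=models.masks_of("wing",c)
    o=[m for m in o if np.hypot(*(pix2world(c,m["at"],z)[0][:2]-p0[:2]))<.09]
    return [(round(m["score"],2),int(m["mask"].sum()),m["mask"]) for m in o]
E
python3 - <<'E'
from place import *
P=lambda s:print(s,np.round(status.current_position(),4),np.round(status.current_ft_force(),2),round(status.current_opening(),4),round(status.current_clock(),2))
I=[info("side"),info("top")]
for m in wingfit("side",.097,np.array([.5214,.097]))[:1]: print("held",m[:2],[np.round(v,4) for v in fit(WING,.097,(.5214,.097,0),[("side",m[2])])])
st=(.590,-.243,-.115); q=down(st[2])
xy=gp(st,-.071); print(xy,kinematics.ik([*xy,.06],q))
manip.move_straight([.5214,.041,.065],vel=.08)
manip.move_straight([*xy,.065],ori=q,vel=.12); manip.hold(.2); P("over")
for c in("side","top"):
    save(c,c[0]+"7.png")
    p0=gp(st,-.015)
    for m in wingfit(c,.102,p0)[:2]: print(c,m[:2],[np.round(v,4) for v in fit(WING,.102,(*p0,st[2]),[(c,m[2])])])
a=cv2.resize(cv2.imread("pics/s7.png")[120:220,270:370],None,fx=4,fy=4,interpolation=cv2.INTER_CUBIC);u=cv2.resize(cv2.imread("pics/t7.png")[140:240,340:440],None,fx=4,fy=4,interpolation=cv2.INTER_CUBIC)
cv2.imwrite("pics/st7.png",np.hstack([a,u]))
E
```

```text
held (0.9, 675) [array([0.5191, 0.0991, 0.0051]), np.float64(0.0437)]
[ 0.58185299 -0.31353103] [-5.58132839e-01  5.60041575e-01  1.50082642e+00 -4.44089210e-16
  1.08072466e+00 -4.43132839e-01]
over [ 0.5818 -0.3134  0.065 ] [ 0.44  0.23 -1.05] 0.0452 29.08
side (0.68, 284) [array([ 0.5851, -0.2593, -0.1093]), np.float64(0.1264)]
top (0.81, 413) [array([ 0.5903, -0.2583, -0.1158]), np.float64(0.384)]
```

View pics/st7.png

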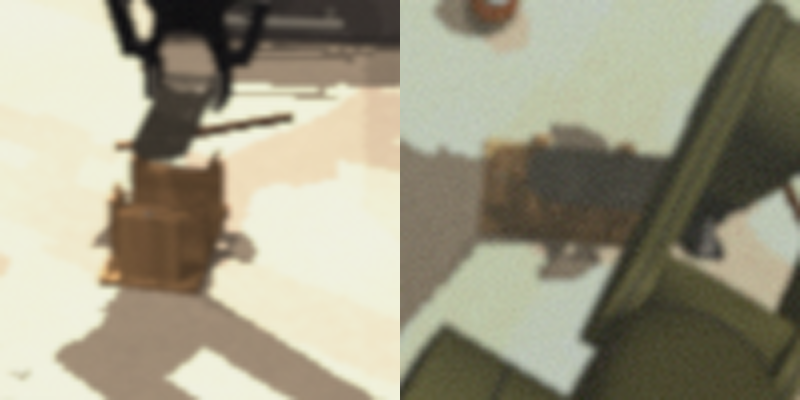

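The fits to the held wing and to the stand agree to about 1–2 mm, and the wing sits above the notches short of the stop. Lowering now.

```bash
python3 - <<'E'
from place import *
P=lambda s:print(s,np.round(status.current_position(),4),np.round(status.current_ft_force(),2),np.round(status.current_torque(),3),round(status.current_clock(),2))
xy=np.array([.58185,-.31353])
manip.move_straight([*xy,.036],vel=.05); manip.hold(.2); P("a")
r=manip.move_straight([*xy,.020],vel=.01,f_stop=2.5); P(("b",r))
if not r:
    r=manip.move_straight([*xy,.0095],vel=.005,f_stop=2.5); P(("c",r))
E
```

```text
a [ 0.5822 -0.3137  0.0364] [ 0.24 -0.45  0.15] [-0.05  -0.025  0.038] 30.22
('b', False) [ 0.5819 -0.3135  0.02  ] [ 0.69  0.48 -0.79] [-0.002  0.055 -0.032] 31.97
('c', True) [ 0.5818 -0.3135  0.0123] [ 0.29 -0.27  3.44] [ 0.065 -0.101 -0.011] 33.38
```

Floor contact came at the expected height. Now I'll push it home.

```bash
python3 - <<'E'
from place import *
P=lambda s:print(s,np.round(status.current_position(),4),np.round(status.current_ft_force(),2),np.round(status.current_torque(),3),round(status.current_clock(),2))
st=(.590,-.243,-.115)
manip.move_straight([*gp(st,-.071),.0127],vel=.01); manip.hold(.2); P("a")
r=manip.move_straight([*gp(st,-.053),.0127],vel=.006,f_stop=3.5); P(("push",r))
d=np.array(status.current_position())[:2]-gp(st,-.071); print("moved",np.hypot(*d))
for c in("side","top"):
    save(c,c[0]+"8.png"); p0=gp(st,-.005)
    for m in wingfit(c,.05,p0)[:1]: print(c,m[:2],[np.round(v,4) for v in fit(WING,.05,(*p0,st[2]),[(c,m[2])])])
a=cv2.resize(cv2.imread("pics/s8.png")[120:220,270:370],None,fx=4,fy=4,interpolation=cv2.INTER_CUBIC);u=cv2.resize(cv2.imread("pics/t8.png")[140:240,340:440],None,fx=4,fy=4,interpolation=cv2.INTER_CUBIC)
cv2.imwrite("pics/st8.png",np.hstack([a,u]))
E
```

```text
a [ 0.5819 -0.3136  0.0127] [0.18 0.33 2.02] [ 0.103 -0.014  0.046] 33.86
('push', True) [ 0.5832 -0.3037  0.0128] [-0.54 -0.13  3.87] [ 0.116  0.022 -0.039] 35.58
moved 0.009892803872123932
side (0.6, 263) [array([ 0.5845, -0.2615, -0.1151]), np.float64(0.212)]
top (0.67, 372) [array([ 0.5909, -0.2516, -0.1131]), np.float64(0.3835)]
```

View pics/st8.png

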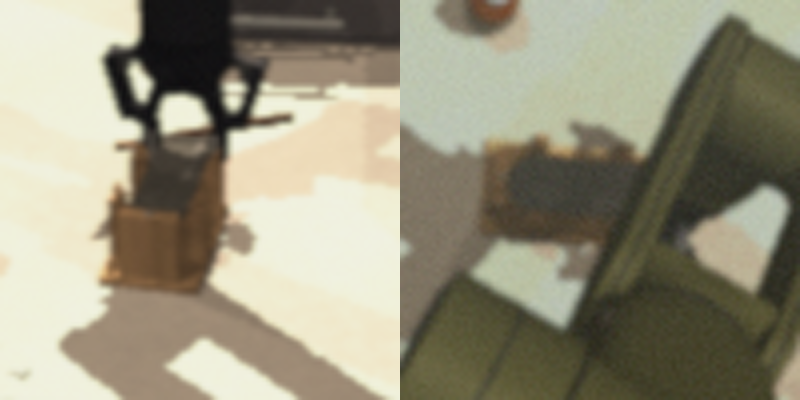

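The wing lies in the notches, and the push stopped after 9.9 mm (10 expected). The force reading is ambiguous, so I'll ease the vertical load and push again to confirm.

```bash
python3 - <<'E'
from place import *
P=lambda s:print(s,np.round(status.current_position(),4),np.round(status.current_ft_force(),2),np.round(status.current_torque(),3),round(status.current_clock(),2))
st=(.590,-.243,-.115); p=np.array(status.current_position())
u=gp((0,0,st[2]),1.0)
manip.move_straight([p[0],p[1],p[2]+.0005],vel=.01); manip.hold(.2)
F=np.mean([status.current_ft_force() for _ in range(3)],0); P("a"); 
for k in range(1,6):
    r=manip.move_straight([*(p[:2]+u*.001*k),p[2]+.0005],vel=.006,f_stop=5); manip.hold(.15); P((k,r))
    if r: break
E
```

```text
a [ 0.583  -0.3038  0.0131] [-0.29 -0.1   1.63] [-0.028  0.019 -0.052] 36.23
(1, False) [ 0.5832 -0.3036  0.0133] [-0.64 -4.57  0.94] [-0.716  0.164  0.044] 36.69
(2, False) [ 0.5834 -0.3036  0.0135] [-1.33 -7.83  0.99] [-1.106  0.194  0.124] 37.16
(3, False) [ 0.5836 -0.3036  0.0137] [-2.46 -9.13  0.39] [-1.432  0.328  0.171] 37.62
(4, False) [ 0.5837 -0.3036  0.0138] [ -2.69 -12.1    0.27] [-1.736  0.363  0.154] 38.09
(5, False) [ 0.5839 -0.3035  0.014 ] [ -3.57 -13.97  -0.22] [-2.069  0.482  0.203] 38.56
```

```bash
python3 - <<'E'
from place import *
P=lambda s:print(s,np.round(status.current_position(),4),np.round(status.current_ft_force(),2),round(status.current_opening(),4),round(status.current_clock(),2))
st=(.590,-.243,-.115); u=gp((0,0,st[2]),1.0); p=np.array([.5832,-.3037])
manip.move_straight([*(p+u*.001),.0131],vel=.01); manip.hold(.2); P("eased")
claw.gripper_to(.068); P("open")
c=np.array(status.current_position())
manip.move_straight([c[0],c[1],.04],vel=.03); manip.move_straight([c[0],c[1],.12],vel=.1)
manip.move_straight([.50,-.42,.20],vel=.2); P("away")
for c in("side","top"):
    save(c,c[0]+"9.png"); p0=gp(st,-.005)
    for m in wingfit(c,.05,p0)[:1]: print(c,m[:2],[np.round(v,4) for v in fit(WING,.05,(*p0,st[2]),[(c,m[2])])])
a=cv2.resize(cv2.imread("pics/s9.png")[120:220,270:370],None,fx=4,fy=4,interpolation=cv2.INTER_CUBIC);u=cv2.resize(cv2.imread("pics/t9.png")[140:240,340:440],None,fx=4,fy=4,interpolation=cv2.INTER_CUBIC)
cv2.imwrite("pics/st9.png",np.hstack([a,u]))
E
```

```text
eased [ 0.5833 -0.3036  0.0132] [-0.54 -6.47 -0.17] 0.0453 39.3
open [ 0.5832 -0.3017  0.0128] [-0.57  0.54  0.1 ] 0.068 39.65
away [ 0.5    -0.4189  0.1992] [-0.27  0.35 -0.61] 0.0681 42.62
side (0.6, 261) [array([ 0.5858, -0.2597, -0.1031]), np.float64(0.2204)]
top (0.81, 641) [array([ 0.5917, -0.248 , -0.0978]), np.float64(0.047)]
```

View pics/st9.png

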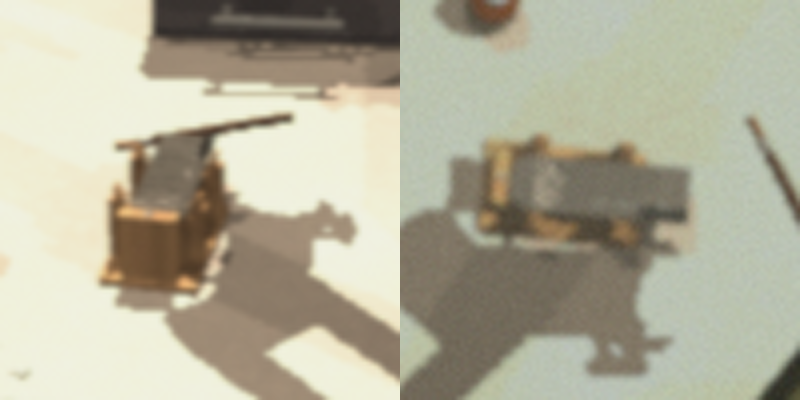

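Both views show the wing lying flat in both notches, its round end against the stop (top crop x≈513) and the gripper clear. Handing in.

```bash
python3 -c "
from h import *
print(ticket.hand_in())"
```

```text
the job is handed in; nothing more can be done
None
```

The wing panel was slid about 42 mm over the board's edge, gripped, lifted and laid in both notches with its round end against the stop, then released. The job was handed in at about 43 s on the robot's clock; no verdict came back.

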